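# Lock a pinning block in a cam clamp until its index pin drops in

### The arm

A 6-joint arm with a two-finger parallel gripper is mounted at the origin on the work surface; the furniture and walls round the work are solid. World frame = base frame: x ahead of the robot, y to its left, z up, the work surface at z = 0. Lengths are in m, angles in rad, forces in N, time in s.
With the tool pointing down it reaches from about 0.35 to 0.775 m from the base axis. Payload 7.3 kg.
Tool frame: the origin (TCP) lies between the finger pads; the fingertips stand 14 mm ahead of it and the grasp point (between the pads) lies 5 mm behind it; z points along the fingers, y is the line along which they close (so a half turn about z gives the same grasp; the last joint's range is limited). The gripper opens to 92 mm and grips with 3 to 60 N. Pads are 19 mm wide; open, the fingers measure 130 mm over their backs; the gripper's body (75 mm by 190 mm) begins 47 mm behind the grasp point.
Start: joints at [1.196, 0.342, 1.524, -0, 1.275, -0.146], TCP at [0.119, 0.511, 0.241] pointing down, gripper open.
Joint ranges: [-2.53, 2.53], [-0.77, 2.02], [0.04, 2.7], [-1, 4.14], [0.28, 2.66], [-3.11, 3.11]. Speed limits (rad/s): [2.57, 2.57, 3.14, 3.14, 3.14, 3.14].

### API

Orientations are given as a 3x3 rotation matrix whose columns are the frame's x, y, z axes.
In Python, from plant import r, imaging, finish_job gives the robot as it stands. The module is installed in compiled form; this text tells all that it offers.
- The arm moves only by the shell command python3 -m pendant 'ROWS' [FORCE]. ROWS is JSON, a list of rows, each an object of numbers: "x", "y", "z": the shift along the tool's x, y, z in cm; "wx", "wy", "wz": the turn, a rotation vector about the tool's x, y, z in rad; "claw": the closure, from 0 (fully open) to 1 (shut). In form: [{"x": .., "y": .., "z": .., "wx": .., "wy": .., "wz": .., "claw": ..}, ...]. A call has 1 to 10 rows; each row is the pose to reach, as a shift and turn from the pose commanded when the call began, along the tool's axes at that moment; what a row does not reach only later rows make up. A row lasts 1/10 s, in which the tool goes at most 50 mm and 8.59 degrees, less where a joint would pass 70% of its speed; a pose out of reach is approached as far as the arm can. A call with a gripper value outside its range is refused whole. The fingers move at their own pace and stop on an object; FORCE is the grip in N (left out, the last holds). Time passes only in rows, so rows that repeat a pose let the fingers close. It gives the time, the measured TCP pose, the force, the opening and the grip force at its end, in the units of the state.
- r.get_state(): the state, without advancing time (a new reading comes with each control period).
- imaging.capture(name): name is "side" or "top"; returns a dict with "image" (400x640x3 uint8, red, green, blue), "range_z" (400x640 float32, m along the optical axis (not along the pixel's ray), 0 where there is no reading), "intrinsics" (3x3 intrinsics, pixels), "extrinsics" (4x4, takes a point from camera to world coordinates). Camera axes: x right, y down, z forward; pixel columns grow to the right and rows downward; lengths in m; the calibration is good to about 2 mm. A picture is of the moment at which its call begins.
- finish_job(): hands the job in; it is judged then, once.
The state is a dict: "time_s": time; "q": joint angles; "dq": joint speeds; "tau": joint torques, N m; "tcp_pos": TCP position; "tcp_rot": TCP orientation; "ft_force": force on the tool from outside, world axes, zero at the start; "moment": the same for the moment, N m; "width": opening from 0.0 (shut) to 1.0 (fully open); "grip_force": force on a finger pad.
Only numpy, scipy, OpenCV 4.12 (cv2) and the standard library are available. Lean on these libraries where they do the work, as an engineer would, in place of code of your own. Each camera call takes 0.05 s, during which the arm holds its last target. There are 200 camera calls.

### The job

Set the wooden stepped pinning block flat into the nest of the small bench clamp, then turn the clamp's black bar knob clockwise until the spring pin drops into its notch, and on until the knob comes up snugly, with about 0.4 N m, against the hard stop at the end of the notch, so that the block is locked. The notch is hidden and set differently each time: feel for it, ease the knob round and never force it against the stop. Let go, and leave the other things on the bench where they are.

Things in the scene. Friction and masses are not known exactly. Their poses are not given: they have to be found in the camera images.
- clamp: Cam clamp fixed to the bench: aluminium plate 72 x 214 x 8 mm (x, y, z); at its -y end a grey housing 62 x 64 mm (centred on y = -65 mm, top 40 mm above the bench) with the knob, at its +y end the nest for the block. Origin: centre of the plate's underside; z up, y along the clamp from knob to nest.
- nest (a point): On the plate's top (8 mm above the bench), at x = 0, y = +45 mm in the clamp's frame: where the underside's centre of the clamped block lies, long side along the clamp's y, either way round. While the jaw is open the block can be set down 1 to 5 mm nearer the knob. Four low rails, tops 20 mm above the bench, flared, 18 mm long at the ends of the block, leave 33 mm for its 28 mm width; the middle is open for fingers.
- stop_face (a point): Middle of the face of the fixed stop at the nest's far end, y = +90 mm in the clamp's frame; the stop is 60 mm wide, its top 32 mm above the bench. The clamped block's end bears on this face.
- cam_knob: Black bar knob on the housing. Origin on its upright axis, at x = 0, y = -65 mm, z = 41 mm in the clamp's frame. A disc 34 mm across reaches 7 mm up; on it stands a bar 46 mm long (knob's x), 14 mm thick (its y), top 40 mm above the origin. Turns clockwise seen from above (yaw falls); starts 0 to 0.15 rad from the open end. The pin begins to drop 0.5 to 1.1 rad on; the stop lies 0.9 to 1.5 rad on.
- knob_bar (a point): Middle of the top of the knob's bar, on its axis, 81 mm above the bench. Turning is light, under 0.15 N m. As the pin drops, the knob pulls ahead a little for about 0.25 rad, goes slack for 0.15 rad, then a hard stop blocks it and the torque rises by about 8 N m per rad. Snug: 0.35 to 0.5 N m above slack for a moment (over 13 N between cam and pin, 24 mm radius); over 25 N is forced.
- index_pin: Sprung steel pin with a round button (15 mm across, 8 mm thick) that sticks out of the housing's +x side, at y = -65 mm, z = 24 mm in the clamp's frame. Origin: on its axis, at the button's inner face. Slides along the clamp's x: riding on the cam its origin is at x = 48.5 to 50.6 mm, fully in the notch at x = 45.5 mm. It need not be touched.
- jaw: Dark steel spring-loaded jaw between housing and nest, 36 mm wide, 16 mm high. Origin on the clamp's axis, on its face towards the block, at bench height. Open, it is at y = -6.5 to -5.3 mm in the clamp's frame; the knob drives it to +y by 8 mm per rad. It slides the block against the stop and, locked, presses it with about 5 to 10 N.
- pinning_block: Loose wooden stepped pinning block, 28 x 90 mm (x, y), about 0.06 kg, in three steps each 30 mm long: 26 mm high at its -y end, 18 mm in the middle and 10 mm at its +y end. Origin: centre of its underside. Taken across its width at the middle step. The corner of a tall stack of boxes (0.3 m) stands about 90 mm beyond it: carry it back round that (over x = 0.43, y = 0.20 m is clear).
- vial_5: Small capped glass vial standing upright, 22 mm across, 55 mm high; origin at the centre of its underside. Not part of the job.
- eraser: Eraser in a card sleeve, 23 x 52 x 12 mm; origin at the centre of its underside. Not part of the job.
There are look-alikes about, which are no part of the job. Of the things shaped like the pinning_block, the wooden one is meant.

How it is judged:
By the outcome, as a careful person would: the job done as asked, in the order asked, and still so for the second after the job is handed in, with the robot touching nothing.
It also fails if it takes over 72 s, if anything falls off the work surface, if the arm or the gripper's body presses on something with over 40 N, if the wrist force passes 120 N, or if a joint passes its speed limit or range.

## Working session

There is one attempt and no reset: what is moved stays moved. The work goes in short steps, Python scripts to look and compute and a shell command to move; the robot and the scene stay as the last step left them, time stands still between calls to the robot, and variables do not carry over. Pictures are saved under pics/ and viewed, at most 10 in all, crops included, and the job is handed in when it is done.

```bash
mkdir -p pics
cat > h.py <<'E'
import numpy as np,cv2
from plant import r,imaging
def cap(n,save=None):
    d=imaging.capture(n)
    if save: cv2.imwrite('pics/'+save,cv2.cvtColor(d['image'],cv2.COLOR_RGB2BGR)); np.savez('pics/'+save+'.npz',**d)
    return d
def cloud(d):
    z=d['range_z'];K=d['intrinsics'];v,u=np.mgrid[:z.shape[0],:z.shape[1]]
    p=np.stack([(u-K[0,2])*z/K[0,0],(v-K[1,2])*z/K[1,1],z,np.ones_like(z)],-1)
    w=(p@np.array(d['extrinsics']).T)[...,:3]; w[z<=0]=np.nan
    return w
E
python3 - <<'E'
from h import *
s=r.get_state();print({k:np.round(v,3).tolist() for k,v in s.items()})
for n in('top','side'):
    d=cap(n,n+'1.png');print(n,np.round(d['extrinsics'],3),np.round(d['intrinsics'],1))
E
```

```text
{'time_s': 0.0, 'q': [1.196, 0.343, 1.525, 0.0, 1.275, -0.146], 'dq': [0.001, 0.001, -0.001, -0.0, -0.0, -0.0], 'tau': [-0.001, -43.125, -24.423, 0.072, 0.056, -0.0], 'tcp_pos': [0.119, 0.511, 0.24], 'tcp_rot': [[-0.974, 0.227, -0.001], [0.227, 0.974, -0.001], [0.0, -0.002, -1.0]], 'ft_force': [0.159, 0.605, -0.448], 'moment': [0.037, 0.006, -0.005], 'grip_force': 0.0, 'width': 1.002}
top [[ 0.021 -0.985  0.171  0.35 ]
 [-1.    -0.02   0.009  0.255]
 [-0.006 -0.171 -0.985  1.094]
 [ 0.     0.     0.     1.   ]] [[447.7   0.  324.4]
 [  0.  447.7 198.5]
 [  0.    0.    1. ]]
side [[ 0.844 -0.228  0.486 -0.124]
 [-0.537 -0.339  0.773 -0.743]
 [-0.012 -0.913 -0.409  0.633]
 [ 0.     0.     0.     1.   ]] [[502.5   0.  325. ]
 [  0.  502.5 208.9]
 [  0.    0.    1. ]]
```

View pics/top1.png

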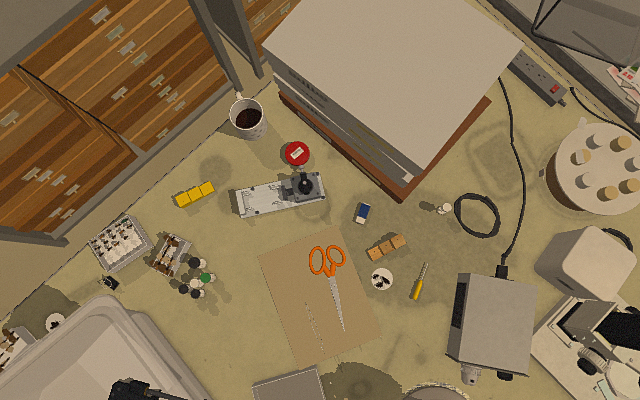

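View pics/side1.png

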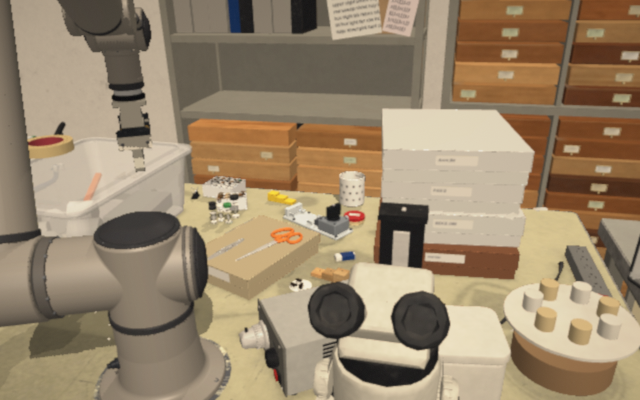

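Top view: the wooden block is at about (386,247), the clamp runs from (237,205) to (325,187) with its knob at (305,186), the eraser is at (362,212), the yellow look-alike at (195,193), and the box stack's near corner at (402,200).

Run:
```python
from h import *
d=dict(np.load('pics/top1.png.npz'));w=cloud(d);im=d['image']
c=cv2.resize(im[160:275,225:425],None,fx=4,fy=4,interpolation=cv2.INTER_CUBIC)
cv2.imwrite('pics/c1.png',cv2.cvtColor(c,cv2.COLOR_RGB2BGR))
hsv=cv2.cvtColor(im,cv2.COLOR_RGB2HSV)
# wood block: points above bench in region
reg=np.zeros(im.shape[:2],bool);reg[228:268,360:412]=1
m=reg&(w[...,2]>0.006);P=w[m]
rect=cv2.minAreaRect((P[:,:2]*1000).astype(np.float32));print('block',rect,len(P))
e=cv2.boxPoints(rect);print(e)
ax=np.linalg.svd(P[:,:2]-P[:,:2].mean(0),full_matrices=False)[2][0];ctr=np.array(rect[0])/1000
t=(P[:,:2]-ctr)@ax;print('axis',ax)
for a in np.arange(-.05,.05,.01):
    s=(t>=a)&(t<a+.01)
    if s.any():print(round(a,3),np.round(np.median(P[s,2]),4),s.sum())
reg[:]=0;reg[165:222,225:332]=1
for lo,hi in((.004,.06),(.03,.046),(.07,.09)):
    m=reg&(w[...,2]>lo)&(w[...,2]<hi);print(lo,hi,m.sum(),cv2.minAreaRect((w[m][:,:2]*1000).astype(np.float32)),np.round(np.median(w[m],0),4))
print('bench z',np.nanmedian(w[215:225,330:350,2]),'scissorbox',np.round(w[290,300],3),'stackcorner',np.round(w[197,402],3),np.round(w[165,410],3),'dish',np.round(w[280,382],3))
```

```text
block ((422.5397644042969, 114.42903900146484), (27.88705062866211, 90.35850524902344), 28.846792221069336) 447
[[388.52884  147.27481 ]
 [432.12405   68.128624]
 [456.5507    81.58327 ]
 [412.95547  160.72946 ]]
axis [ 0.48488198 -0.8745796 ]
-0.05 0.0097 24
-0.04 0.0092 48
-0.03 0.0097 47
-0.02 0.0128 52
-0.01 0.0172 50
0.0 0.0171 50
0.01 0.0215 52
0.02 0.0251 49
0.03 0.0255 51
0.04 0.025 24
0.004 0.06 2388 ((551.0989990234375, 378.325439453125), (140.7147674560547, 252.78335571289062), 0.9811640381813049) [0.5427 0.3775 0.0099]
0.03 0.046 614 ((556.471923828125, 380.98687744140625), (83.88127899169922, 200.74942016601562), 13.780253410339355) [0.5512 0.3235 0.0386]
0.07 0.09 118 ((562.437255859375, 311.97259521484375), (46.24705123901367, 13.948108673095703), 11.618293762207031) [0.5612 0.3121 0.0797]
bench z -0.0005860227037411958 scissorbox [0.318 0.316 0.055] stackcorner [0.535 0.085 0.07 ] [0.559 0.104 0.277] dish [0.344 0.123 0.001]
```

View pics/c1.png

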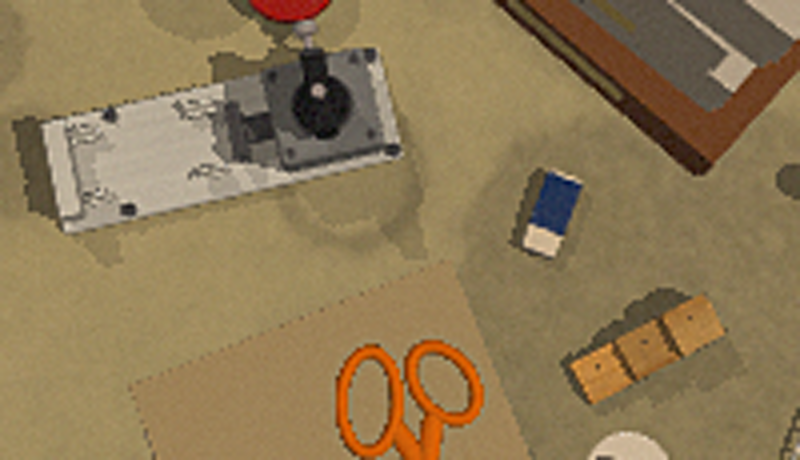

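```bash
cat >> h.py <<'E'
from scipy.spatial.transform import Rotation as R
def go(x,y,z,yaw):   # yaw (deg) of tool y axis, tool down
    s=r.get_state();Rt=np.array(s['tcp_rot']);a=np.radians(yaw)
    ty=np.array([np.cos(a),np.sin(a),0]);tz=np.array([0,0,-1.]);G=np.c_[np.cross(ty,tz),ty,tz]
    print('cm',np.round(Rt.T@(np.array([x,y,z])-s['tcp_pos'])*100,2),'rv',np.round(R.from_matrix(Rt.T@G).as_rotvec(),3),'| pos',np.round(s['tcp_pos'],4),'t',round(s['time_s'],2))
E
python3 - <<'E'
from h import *
d=dict(np.load('pics/top1.png.npz'));w=cloud(d)
k=np.array([.5624,.312]);
for yaw in(12.,):
  for it in range(4):
    a=np.radians(yaw);X=np.array([np.cos(a),np.sin(a)]);Y=np.array([-X[1],X[0]])
    O=k+65e-3*Y if it==0 else O
    q=w[...,:2]-O;lx=q@X;ly=q@Y;z=w[...,2]
    m=(abs(lx)<.040)&(abs(ly)<.114)&(z>.0055)&(z<.05)
    rc=cv2.minAreaRect((w[m][:,:2]*1000).astype(np.float32));
    print(yaw,O,rc,m.sum())
    an=rc[2]; yaw=(an+45)%90-45; O=np.array(rc[0])/1000
  a=np.radians(yaw);X=np.array([np.cos(a),np.sin(a)]);Y=np.array([-X[1],X[0]])
  # stop & housing tops
  q=w[...,:2]-O;lx=q@X;ly=q@Y
  s=(abs(lx)<.04)&(ly>.07)&(ly<.12)&(z>.026)&(z<.036);print('stop lx',lx[s].min(),lx[s].max(),'ly',np.percentile(ly[s],[2,50,98]),s.sum())
  s=(abs(lx)<.04)&(ly<0)&(z>.035)&(z<.044);print('house lx',np.percentile(lx[s],[1,99]),'ly',np.percentile(ly[s],[1,99]))
  s=(abs(lx)<.05)&(z>.07)&(z<.09)&(ly<0);print('knob local',(lx[s].min()+lx[s].max())/2,(ly[s].min()+ly[s].max())/2)
  print('yaw',yaw,'O',O,'nest',O+.045*Y,'knob',O-.065*Y)
go(.4225,.1144,.16,28.9)
E
```

```text
12.0 [0.54888574 0.37557959] ((547.8214111328125, 374.79400634765625), (74.94215393066406, 212.53875732421875), 14.272421836853027) 2130
14.272421836853027 [0.54782141 0.37479401] ((547.8214111328125, 374.79400634765625), (74.94215393066406, 212.53875732421875), 14.272421836853027) 2144
14.272421836853027 [0.54782141 0.37479401] ((547.8214111328125, 374.79400634765625), (74.94215393066406, 212.53875732421875), 14.272421836853027) 2144
14.272421836853027 [0.54782141 0.37479401] ((547.8214111328125, 374.79400634765625), (74.94215393066406, 212.53875732421875), 14.272421836853027) 2144
stop lx -0.031187397953905592 0.028448748019525058 ly [0.09046758 0.09684228 0.10412401] 147
house lx [-0.0319649   0.02876819] ly [-0.23537002 -0.03302695]
knob local 6.892625157939314e-05 -0.26670276596275605
yaw 14.272421836853027 O [0.54782141 0.37479401] nest [0.53672745 0.41840506] knob [0.56384603 0.31180026]
cm [-38.56 -31.73   8.05] rv [-0.001  0.     0.838] | pos [0.1189 0.511  0.2401] t 0.1
```

```bash
python3 -m pendant '[{"x":-38.6,"y":-31.7,"z":0,"wz":0.84,"claw":0.3},{"x":-38.6,"y":-31.7,"z":0,"wz":0.84,"claw":0.3},{"x":-38.6,"y":-31.7,"z":0,"wz":0.84,"claw":0.3},{"x":-38.6,"y":-31.7,"z":0,"wz":0.84,"claw":0.3},{"x":-38.6,"y":-31.7,"z":0,"wz":0.84,"claw":0.3},{"x":-38.6,"y":-31.7,"z":0,"wz":0.84,"claw":0.3},{"x":-38.6,"y":-31.7,"z":0,"wz":0.84,"claw":0.3},{"x":-38.6,"y":-31.7,"z":0,"wz":0.84,"claw":0.3},{"x":-38.6,"y":-31.7,"z":8,"wz":0.84,"claw":0.3},{"x":-38.6,"y":-31.7,"z":8,"wz":0.84,"claw":0.3}]'
python3 -c "
from h import *
go(.4225,.1144,.1,28.9)"
```

```text
cm [-38.56 -31.72  14.05] rv [-0.001  0.     0.838] | pos [0.1189 0.511  0.2401] t 0.1validation failed for argument at $[0]...
```

```bash
python3 -m pendant '[{"x":-38.6,"y":-31.7,"z":0,"wx":0,"wy":0,"wz":0.84,"claw":0.3},{"x":-38.6,"y":-31.7,"z":0,"wx":0,"wy":0,"wz":0.84,"claw":0.3},{"x":-38.6,"y":-31.7,"z":0,"wx":0,"wy":0,"wz":0.84,"claw":0.3},{"x":-38.6,"y":-31.7,"z":0,"wx":0,"wy":0,"wz":0.84,"claw":0.3},{"x":-38.6,"y":-31.7,"z":0,"wx":0,"wy":0,"wz":0.84,"claw":0.3},{"x":-38.6,"y":-31.7,"z":0,"wx":0,"wy":0,"wz":0.84,"claw":0.3},{"x":-38.6,"y":-31.7,"z":0,"wx":0,"wy":0,"wz":0.84,"claw":0.3},{"x":-38.6,"y":-31.7,"z":0,"wx":0,"wy":0,"wz":0.84,"claw":0.3},{"x":-38.6,"y":-31.7,"z":8,"wx":0,"wy":0,"wz":0.84,"claw":0.3},{"x":-38.6,"y":-31.7,"z":8,"wx":0,"wy":0,"wz":0.84,"claw":0.3}]'
python3 -c "
from h import *
go(.4225,.1144,.1,28.9)"
```

```text
time_s: 1.1
tcp_pos: [0.4113, 0.1304, 0.1778]
tcp_rot: [[-0.48, 0.877, 0.003], [0.877, 0.48, 0.001], [-0.001, 0.003, -1.0]]
ft_force: [0.4, 1.7, 0.4]
width: 0.701
grip_force: 0.0
cm [-1.94  0.19  7.78] rv [ 0.003  0.001 -0.003] | pos [0.4113 0.1304 0.1778] t 1.1
```

```bash
python3 -m pendant '[{"x":0,"y":0,"z":0,"wx":0,"wy":0,"wz":0,"claw":0.3},{"x":0,"y":0,"z":0,"wx":0,"wy":0,"wz":0,"claw":0.3},{"x":0,"y":0,"z":0,"wx":0,"wy":0,"wz":0,"claw":0.3}]'
python3 -c "
from h import *
go(.4225,.1144,.017,28.9)
d=cap('top','t2.png');c=cv2.resize(d['image'][190:300,320:450],None,fx=4,fy=4)
cv2.imwrite('pics/c2.png',c[...,::-1])"
```

```text
time_s: 1.4
tcp_pos: [0.4098, 0.1328, 0.1786]
tcp_rot: [[-0.482, 0.876, 0.001], [0.876, 0.482, 0.0], [0.0, 0.001, -1.0]]
ft_force: [-0.0, 0.0, 0.5]
width: 0.699
grip_force: 0.0
cm [-2.22  0.21 16.16] rv [ 0.001 -0.    -0.002] | pos [0.4098 0.1328 0.1786] t 1.4
```

View pics/c2.png

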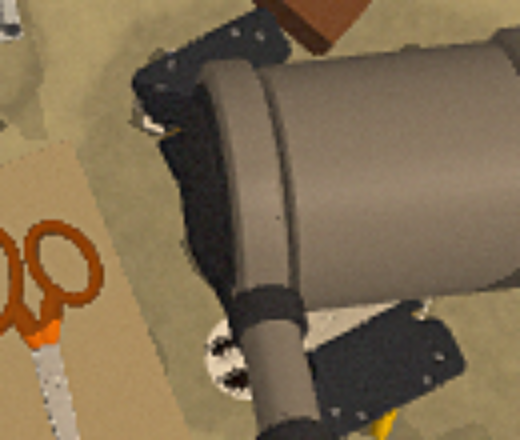

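```bash
python3 -m pendant '[{"x":-2.2,"y":0.2,"z":2,"wx":0,"wy":0,"wz":0,"claw":0.42},{"x":-2.2,"y":0.2,"z":6,"wx":0,"wy":0,"wz":0,"claw":0.42},{"x":-2.2,"y":0.2,"z":10,"wx":0,"wy":0,"wz":0,"claw":0.42},{"x":-2.2,"y":0.2,"z":13,"wx":0,"wy":0,"wz":0,"claw":0.42},{"x":-2.2,"y":0.2,"z":15,"wx":0,"wy":0,"wz":0,"claw":0.42},{"x":-2.2,"y":0.2,"z":16,"wx":0,"wy":0,"wz":0,"claw":0.42},{"x":-2.2,"y":0.2,"z":16.1,"wx":0,"wy":0,"wz":0,"claw":0.42},{"x":-2.2,"y":0.2,"z":16.1,"wx":0,"wy":0,"wz":0,"claw":0.42}]'
python3 -c "
from h import *
go(.4225,.1144,.017,28.9)"
```

```text
time_s: 2.25
tcp_pos: [0.4229, 0.1144, 0.0179]
tcp_rot: [[-0.482, 0.876, 0.002], [0.876, 0.482, 0.0], [-0.001, 0.002, -1.0]]
ft_force: [-0.1, 0.2, -1.0]
width: 0.578
grip_force: 0.0
cm [ 0.02 -0.04  0.09] rv [ 0.002  0.001 -0.001] | pos [0.4229 0.1144 0.0179] t 2.25
```

```bash
python3 -m pendant '[{"x":0,"y":0,"z":0,"wx":0,"wy":0,"wz":0,"claw":0.8},{"x":0,"y":0,"z":0,"wx":0,"wy":0,"wz":0,"claw":0.8},{"x":0,"y":0,"z":0,"wx":0,"wy":0,"wz":0,"claw":0.8},{"x":0,"y":0,"z":0,"wx":0,"wy":0,"wz":0,"claw":0.8},{"x":0,"y":0,"z":0,"wx":0,"wy":0,"wz":0,"claw":0.8},{"x":0,"y":0,"z":0,"wx":0,"wy":0,"wz":0,"claw":0.8}]' 15
python3 -c "
from h import *
go(.43,.2,.14,20)"
```

```text
time_s: 2.85
tcp_pos: [0.4226, 0.1138, 0.0175]
tcp_rot: [[-0.481, 0.877, 0.001], [0.877, 0.481, 0.0], [-0.0, 0.001, -1.0]]
ft_force: [-0.7, -0.1, 6.5]
width: 0.304
grip_force: 15.0
cm [  7.19   4.8  -12.25] rv [0.001 0.    0.153] | pos [0.4226 0.1138 0.0175] t 2.85
```

```bash
python3 -m pendant '[{"x":0,"y":0,"z":-2,"wx":0,"wy":0,"wz":0,"claw":0.8},{"x":0,"y":0,"z":-5,"wx":0,"wy":0,"wz":0,"claw":0.8},{"x":1.5,"y":1,"z":-8,"wx":0,"wy":0,"wz":0,"claw":0.8},{"x":4,"y":2.6,"z":-11,"wx":0,"wy":0,"wz":0.1,"claw":0.8},{"x":7.2,"y":4.8,"z":-12.2,"wx":0,"wy":0,"wz":0.15,"claw":0.8},{"x":7.2,"y":4.8,"z":-12.2,"wx":0,"wy":0,"wz":0.15,"claw":0.8},{"x":7.2,"y":4.8,"z":-12.2,"wx":0,"wy":0,"wz":0.15,"claw":0.8}]'
python3 -c "
from h import *
go(.536,.4155,.10,14)
d=cap('side','s2.png');cv2.imwrite('pics/s2c.png',cv2.resize(d['image'][160:320,220:440],None,fx=3,fy=3)[...,::-1])"
```

```text
time_s: 3.55
tcp_pos: [0.4293, 0.2003, 0.1388]
tcp_rot: [[-0.347, 0.938, -0.0], [0.938, 0.347, -0.0], [-0.0, -0.0, -1.0]]
ft_force: [-0.3, 0.1, -0.5]
width: 0.304
grip_force: 15.0
cm [16.47 17.48  3.87] rv [-0.    0.    0.11] | pos [0.4293 0.2003 0.1388] t 3.55
```

View pics/s2c.png

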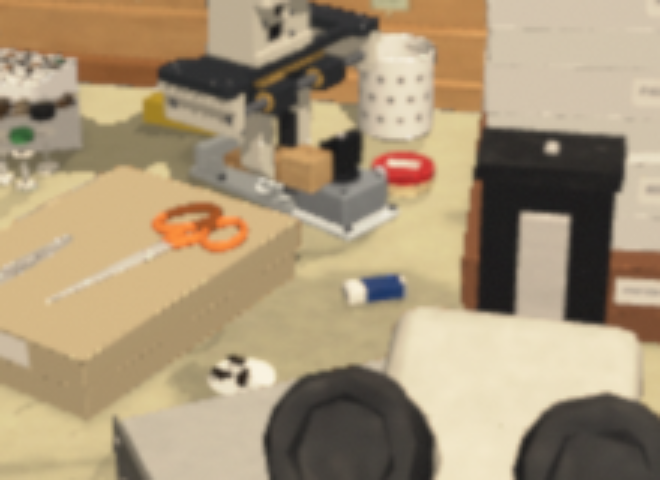

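The side picture shows the block held upright between the fingers at about (300,165) in the crop, clear of the clamp.

```bash
python3 -m pendant '[{"x":4,"y":4,"z":0,"wx":0,"wy":0,"wz":0.03,"claw":0.8},{"x":7.5,"y":7.5,"z":0,"wx":0,"wy":0,"wz":0.06,"claw":0.8},{"x":11,"y":11,"z":0,"wx":0,"wy":0,"wz":0.09,"claw":0.8},{"x":14,"y":14.5,"z":0,"wx":0,"wy":0,"wz":0.11,"claw":0.8},{"x":16,"y":17,"z":0,"wx":0,"wy":0,"wz":0.11,"claw":0.8},{"x":16.5,"y":17.5,"z":2,"wx":0,"wy":0,"wz":0.11,"claw":0.8},{"x":16.5,"y":17.5,"z":3.9,"wx":0,"wy":0,"wz":0.11,"claw":0.8},{"x":16.5,"y":17.5,"z":3.9,"wx":0,"wy":0,"wz":0.11,"claw":0.8},{"x":16.5,"y":17.5,"z":3.9,"wx":0,"wy":0,"wz":0.11,"claw":0.8}]'
python3 - <<'E'
from h import *
d=cap('side','s3.png');cv2.imwrite('pics/s3c.png',cv2.resize(d['image'][170:260,250:390],None,fx=5,fy=5,interpolation=cv2.INTER_CUBIC)[...,::-1])
# estimate block from side cloud in clamp frame
w=cloud(d);a=np.radians(14);X=np.array([np.cos(a),np.sin(a)]);Y=np.array([-X[1],X[0]])
O=np.array([.5625,.3117])+.065*Y
lx=(w[...,:2]-O)@X;ly=(w[...,:2]-O)@Y;z=w[...,2];hs=cv2.cvtColor(d['image'],cv2.COLOR_RGB2HSV)
m=(abs(lx)<.05)&(abs(ly-.045)<.07)&(z>.06)&(z<.14)&(hs[...,1]>70)&(hs[...,0]<25)
print(m.sum())
for n,v in(('lx',lx),('ly',ly),('z',z)):print(n,np.round(np.percentile(v[m],[1,5,50,95,99]),4))
s=m&(lx<np.percentile(lx[m],60)); 
t=r.get_state();p=np.array(t['tcp_pos'][:2])-O;print('tcp local',p@X,p@Y)
# stop and housing seen from side
s=(abs(lx)<.05)&(z>.026)&(z<.036)&(ly>.07)&(ly<.12);print('stop',np.round(np.percentile(lx[s],[1,50,99]),4),np.round(np.percentile(ly[s],[1,50,99]),4))
s=(abs(lx)<.05)&(z>.036)&(z<.043)&(ly<-.02)&(ly>-.11);print('house',np.round(np.percentile(lx[s],[1,50,99]),4),np.round(np.percentile(ly[s],[1,50,99]),4))
s=(abs(lx)<.05)&(z>.076)&(z<.086)&(ly<-.02)&(ly>-.11);print('bar',np.round(np.percentile(lx[s],[1,50,99]),4),np.round(np.percentile(ly[s],[1,50,99]),4))
go(.5361,.4151,.045,14)
E
```

```text
time_s: 4.5
tcp_pos: [0.5368, 0.4135, 0.0989]
tcp_rot: [[-0.238, 0.971, -0.003], [0.971, 0.238, -0.002], [-0.001, -0.003, -1.0]]
ft_force: [0.4, -0.9, 0.2]
width: 0.304
grip_force: 15.0
233
lx [-0.0333 -0.0296 -0.0103  0.0145  0.0184]
ly [-0.0101 -0.0074  0.0115  0.0698  0.0808]
z [0.0821 0.0847 0.1005 0.1239 0.1335]
tcp local 0.00036255028898007685 0.04035689448591023
stop [-0.0328 -0.0056  0.0306] [0.0846 0.0909 0.1019]
house [-0.0317 -0.0142  0.0285] [-0.1007 -0.0826 -0.0381]
bar [-0.0254 -0.0028  0.0206] [-0.0755 -0.0706 -0.0588]
cm [ 0.14 -0.09  5.51] rv [-0.001  0.    -0.004] | pos [0.5374 0.414  0.1001] t 4.55
```

View pics/s3c.png

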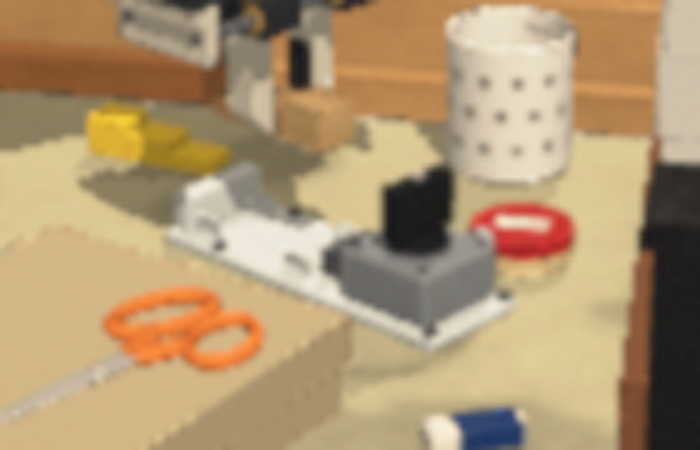

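```bash
python3 -m pendant '[{"x":0.1,"y":-0.15,"z":2,"wx":0,"wy":0,"wz":0,"claw":0.8},{"x":0.1,"y":-0.15,"z":4,"wx":0,"wy":0,"wz":0,"claw":0.8},{"x":0.1,"y":-0.15,"z":5.5,"wx":0,"wy":0,"wz":0,"claw":0.8},{"x":0.1,"y":-0.15,"z":5.5,"wx":0,"wy":0,"wz":0,"claw":0.8},{"x":0.1,"y":-0.15,"z":5.5,"wx":0,"wy":0,"wz":0,"claw":0.8}]'
python3 -c "
from h import *
go(.5355,.4150,.0255,14)"
```

```text
time_s: 5.05
tcp_pos: [0.5359, 0.4159, 0.0458]
tcp_rot: [[-0.239, 0.971, 0.001], [0.971, 0.239, 0.001], [0.0, 0.001, -1.0]]
ft_force: [1.7, 0.3, -0.8]
width: 0.304
grip_force: 15.0
cm [-0.08 -0.06  2.03] rv [ 0.001 -0.    -0.003] | pos [0.5359 0.4159 0.0458] t 5.05
```

```bash
python3 -m pendant '[{"x":-0.1,"y":-0.05,"z":0.4,"wx":0,"wy":0,"wz":0,"claw":0.8},{"x":-0.1,"y":-0.05,"z":0.8,"wx":0,"wy":0,"wz":0,"claw":0.8},{"x":-0.1,"y":-0.05,"z":1.1,"wx":0,"wy":0,"wz":0,"claw":0.8},{"x":-0.1,"y":-0.05,"z":1.3,"wx":0,"wy":0,"wz":0,"claw":0.8},{"x":-0.1,"y":-0.05,"z":1.4,"wx":0,"wy":0,"wz":0,"claw":0.8}]'
python3 -m pendant '[{"x":0,"y":0,"z":0.2,"wx":0,"wy":0,"wz":0,"claw":0.8},{"x":0,"y":0,"z":0.3,"wx":0,"wy":0,"wz":0,"claw":0.8},{"x":0,"y":0,"z":0.4,"wx":0,"wy":0,"wz":0,"claw":0.8},{"x":0,"y":0,"z":0.45,"wx":0,"wy":0,"wz":0,"claw":0.8}]'
```

```text
time_s: 5.55
tcp_pos: [0.5351, 0.4148, 0.0308]
tcp_rot: [[-0.24, 0.971, -0.0], [0.971, 0.24, -0.0], [-0.0, -0.0, -1.0]]
ft_force: [0.4, -0.6, -0.6]
width: 0.304
grip_force: 15.0
time_s: 5.95
tcp_pos: [0.5352, 0.4148, 0.0265]
tcp_rot: [[-0.24, 0.971, 0.0], [0.971, 0.24, 0.0], [0.0, 0.0, -1.0]]
ft_force: [0.2, 0.2, -0.2]
width: 0.299
grip_force: 15.0
```

Nearly down and no rail contact. I'll ease it down the last millimetre.

```bash
python3 -m pendant '[{"x":0,"y":0,"z":0.05,"wx":0,"wy":0,"wz":0,"claw":0.8},{"x":0,"y":0,"z":0.1,"wx":0,"wy":0,"wz":0,"claw":0.8},{"x":0,"y":0,"z":0.1,"wx":0,"wy":0,"wz":0,"claw":0.8}]'
python3 -m pendant '[{"x":0,"y":0,"z":0.05,"wx":0,"wy":0,"wz":0,"claw":0.8},{"x":0,"y":0,"z":0.05,"wx":0,"wy":0,"wz":0,"claw":0.8}]'
```

```text
time_s: 6.25
tcp_pos: [0.5352, 0.4148, 0.0256]
tcp_rot: [[-0.24, 0.971, 0.0], [0.971, 0.24, 0.0], [0.0, 0.0, -1.0]]
ft_force: [0.1, -0.8, -1.0]
width: 0.302
grip_force: 15.0
time_s: 6.45
tcp_pos: [0.5353, 0.4148, 0.0255]
tcp_rot: [[-0.24, 0.971, 0.0], [0.971, 0.24, 0.0], [0.0, 0.0, -1.0]]
ft_force: [-1.6, -1.7, 3.1]
width: 0.302
grip_force: 15.0
```

```bash
python3 -m pendant '[{"x":0,"y":0,"z":0,"wx":0,"wy":0,"wz":0,"claw":0.5},{"x":0,"y":0,"z":0,"wx":0,"wy":0,"wz":0,"claw":0.5},{"x":0,"y":0,"z":0,"wx":0,"wy":0,"wz":0,"claw":0.5},{"x":0,"y":0,"z":-1,"wx":0,"wy":0,"wz":0,"claw":0.5},{"x":0,"y":0,"z":-4,"wx":0,"wy":0,"wz":0,"claw":0.5},{"x":0,"y":0,"z":-8,"wx":0,"wy":0,"wz":0,"claw":0.5},{"x":0,"y":0,"z":-12,"wx":0,"wy":0,"wz":0,"claw":0.5},{"x":0,"y":0,"z":-12,"wx":0,"wy":0,"wz":0,"claw":0.5}]'
python3 - <<'E'
from h import *
d=cap('side','s4.png');a=cv2.resize(d['image'][170:260,260:380],None,fx=5,fy=5,interpolation=cv2.INTER_CUBIC)
cv2.imwrite('pics/s4c.png',a[...,::-1])
go(.5622,.3117,.15,102)
E
```

```text
time_s: 7.25
tcp_pos: [0.538, 0.4166, 0.153]
tcp_rot: [[-0.24, 0.971, 0.011], [0.971, 0.24, 0.007], [0.004, 0.012, -1.0]]
ft_force: [0.2, 0.0, 1.8]
width: 0.504
grip_force: 0.0
cm [-10.72  -0.03  -0.06] rv [ 0.008  0.004 -1.538] | pos [0.5368 0.4158 0.1497] t 7.3
```

View pics/s4c.png

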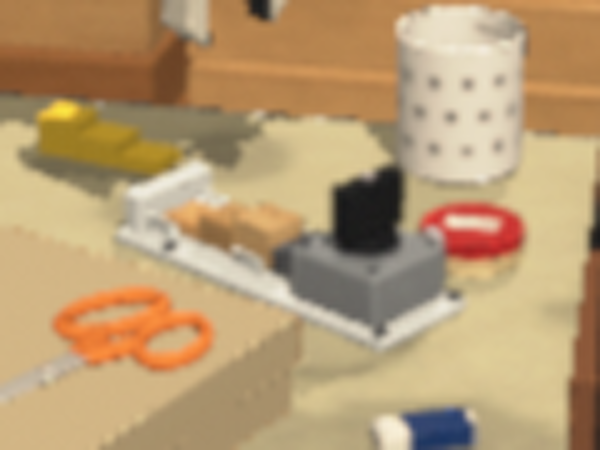

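The picture shows the block sitting level between rails and stop at about (235,228) in the crop; the jaw is open behind it.

```bash
python3 -m pendant '[{"x":-1,"y":0,"z":0,"wx":0,"wy":0,"wz":-1.54,"claw":0.5},{"x":-2,"y":0,"z":0,"wx":0,"wy":0,"wz":-1.54,"claw":0.5},{"x":-4,"y":0,"z":0,"wx":0,"wy":0,"wz":-1.54,"claw":0.5},{"x":-6,"y":0,"z":0,"wx":0,"wy":0,"wz":-1.54,"claw":0.5},{"x":-8,"y":0,"z":0,"wx":0,"wy":0,"wz":-1.54,"claw":0.5},{"x":-10,"y":0,"z":0,"wx":0,"wy":0,"wz":-1.54,"claw":0.5},{"x":-10.7,"y":0,"z":0,"wx":0,"wy":0,"wz":-1.54,"claw":0.5},{"x":-10.7,"y":0,"z":0,"wx":0,"wy":0,"wz":-1.54,"claw":0.5},{"x":-10.7,"y":0,"z":0,"wx":0,"wy":0,"wz":-1.54,"claw":0.5},{"x":-10.7,"y":0,"z":0,"wx":0,"wy":0,"wz":-1.54,"claw":0.5}]'
python3 -m pendant '[{"x":0,"y":0,"z":0,"wx":0,"wy":0,"wz":-0.05,"claw":0.5},{"x":0,"y":0,"z":0,"wx":0,"wy":0,"wz":-0.05,"claw":0.5},{"x":0,"y":0,"z":0,"wx":0,"wy":0,"wz":-0.05,"claw":0.5}]'
python3 - <<'E'
from h import *
go(.5622,.3117,.07,101.6)
d=cap('top','t5.png');w=cloud(d)
a=np.radians(14);X=np.array([np.cos(a),np.sin(a)]);Y=np.array([-X[1],X[0]]);O=np.array([.5622,.3117])+.065*Y
lx=(w[...,:2]-O)@X;ly=(w[...,:2]-O)@Y;z=w[...,2]
m=(abs(lx)<.025)&(ly>-.01)&(ly<.088)&(z>.012);hs=cv2.cvtColor(d['image'],cv2.COLOR_RGB2HSV);m&=(hs[...,1]>90)
print(m.sum(),cv2.minAreaRect((np.c_[lx[m],ly[m]]*1000).astype(np.float32)))
for b in np.arange(0,.09,.01):
  s=m&(ly>=b)&(ly<b+.01);print(round(b,2),s.sum(),np.round(np.median(z[s]),4) if s.any() else '')
E
```

```text
time_s: 8.3
tcp_pos: [0.5602, 0.3105, 0.1439]
tcp_rot: [[-0.984, -0.176, -0.002], [-0.176, 0.984, -0.001], [0.002, -0.0, -1.0]]
ft_force: [-0.2, -0.2, -0.2]
width: 0.499
grip_force: 0.0
time_s: 8.6
tcp_pos: [0.5604, 0.3108, 0.1443]
tcp_rot: [[-0.976, -0.218, -0.001], [-0.218, 0.976, -0.0], [0.001, -0.0, -1.0]]
ft_force: [-0.3, 0.0, -0.3]
width: 0.501
grip_force: 0.0
cm [-0.2   0.06  7.43] rv [-0.    -0.001  0.017] | pos [0.5604 0.3108 0.1443] t 8.6
259 ((-4.359272480010986, 43.43156814575195), (86.69637298583984, 30.76418113708496), 82.50121307373047)
0.0 9 0.4692
0.01 0 
0.02 14 0.0274
0.03 33 0.0248
0.04 33 0.0249
0.05 45 0.0242
0.06 45 0.0169
0.07 49 0.0171
0.08 31 0.0172
```

```bash
python3 -m pendant '[{"x":-0.2,"y":0.05,"z":2,"wx":0,"wy":0,"wz":0.02,"claw":0.5},{"x":-0.2,"y":0.05,"z":4,"wx":0,"wy":0,"wz":0.02,"claw":0.5},{"x":-0.2,"y":0.05,"z":6,"wx":0,"wy":0,"wz":0.02,"claw":0.5},{"x":-0.2,"y":0.05,"z":7.2,"wx":0,"wy":0,"wz":0.02,"claw":0.5},{"x":-0.2,"y":0.05,"z":7.6,"wx":0,"wy":0,"wz":0.02,"claw":0.5},{"x":-0.2,"y":0.05,"z":7.6,"wx":0,"wy":0,"wz":0.02,"claw":0.5},{"x":-0.2,"y":0.05,"z":7.6,"wx":0,"wy":0,"wz":0.02,"claw":0.5}]'
python3 -m pendant '[{"x":0,"y":0,"z":0,"wx":0,"wy":0,"wz":0,"claw":0.95},{"x":0,"y":0,"z":0,"wx":0,"wy":0,"wz":0,"claw":0.95},{"x":0,"y":0,"z":0,"wx":0,"wy":0,"wz":0,"claw":0.95},{"x":0,"y":0,"z":0,"wx":0,"wy":0,"wz":0,"claw":0.95},{"x":0,"y":0,"z":0,"wx":0,"wy":0,"wz":0,"claw":0.95},{"x":0,"y":0,"z":0,"wx":0,"wy":0,"wz":0,"claw":0.95},{"x":0,"y":0,"z":0,"wx":0,"wy":0,"wz":0,"claw":0.95}]' 20
cat > st.py <<'E'
from h import *
s=r.get_state();Rt=np.array(s['tcp_rot']);f=Rt.T@s['ft_force'];m=Rt.T@s['moment']
print('t',round(s['time_s'],2),'pos',np.round(s['tcp_pos'],4),'yaw(y)',round(np.degrees(np.arctan2(Rt[1,1],Rt[0,1])),2),'F tool',np.round(f,1),'M tool',np.round(m,3),'Mz world',np.round(s['moment'],3),'w',round(s['width']*92,1),s['grip_force'])
E
python3 st.py;python3 st.py
```

```text
time_s: 9.35
tcp_pos: [0.5632, 0.3121, 0.07]
tcp_rot: [[-0.98, -0.2, 0.002], [-0.2, 0.98, 0.001], [-0.002, 0.0, -1.0]]
ft_force: [-0.2, -0.4, 0.3]
width: 0.502
grip_force: 0.0
time_s: 10.05
tcp_pos: [0.563, 0.3108, 0.0693]
tcp_rot: [[-0.98, -0.2, 0.0], [-0.2, 0.98, -0.001], [0.0, -0.001, -1.0]]
ft_force: [-0.1, -4.6, 2.3]
width: 0.149
grip_force: 20.0
t 10.05 pos [0.563  0.3108 0.0693] yaw(y) 101.52 F tool [ 1.  -4.5 -2.3] M tool [ 0.795  0.046 -0.047] Mz world [-0.788 -0.114  0.047] w 13.7 20.00007927417755
t 10.05 pos [0.563  0.3108 0.0693] yaw(y) 101.52 F tool [ 1.  -4.5 -2.3] M tool [ 0.795  0.046 -0.047] Mz world [-0.788 -0.114  0.047] w 13.7 20.00007927417755
```

```bash
python3 -m pendant '[{"x":0,"y":-0.12,"z":0,"wx":0,"wy":0,"wz":0,"claw":0.98},{"x":0,"y":-0.12,"z":0,"wx":0,"wy":0,"wz":0,"claw":0.98},{"x":0,"y":-0.12,"z":0,"wx":0,"wy":0,"wz":0.05,"claw":0.98},{"x":0,"y":-0.12,"z":0,"wx":0,"wy":0,"wz":0.1,"claw":0.98},{"x":0,"y":-0.12,"z":0,"wx":0,"wy":0,"wz":0.15,"claw":0.98},{"x":0,"y":-0.12,"z":0,"wx":0,"wy":0,"wz":0.15,"claw":0.98}]' 40 >/dev/null; python3 st.py
python3 -m pendant '[{"x":0,"y":0,"z":0,"wx":0,"wy":0,"wz":0.05,"claw":0.98},{"x":0,"y":0,"z":0,"wx":0,"wy":0,"wz":0.1,"claw":0.98},{"x":0,"y":0,"z":0,"wx":0,"wy":0,"wz":0.15,"claw":0.98},{"x":0,"y":0,"z":0,"wx":0,"wy":0,"wz":0.15,"claw":0.98}]'>/dev/null; python3 st.py
```

```text
t 10.65 pos [0.563  0.3107 0.0693] yaw(y) 92.91 F tool [-0.2 -1.4 -3.1] M tool [0.268 0.034 0.064] Mz world [-0.269  0.02  -0.064] w 13.7 40.005592703819275
t 11.05 pos [0.563  0.3107 0.0693] yaw(y) 84.38 F tool [ 0.7 -1.5 -3.4] M tool [0.282 0.077 0.061] Mz world [-0.273  0.104 -0.061] w 13.9 40.004074573516846
```

```bash
python3 -m pendant '[{"x":0,"y":0,"z":0,"wx":0,"wy":0,"wz":0.04,"claw":0.98},{"x":0,"y":0,"z":0,"wx":0,"wy":0,"wz":0.08,"claw":0.98},{"x":0,"y":0,"z":0,"wx":0,"wy":0,"wz":0.08,"claw":0.98}]'>/dev/null; python3 st.py
python3 -m pendant '[{"x":0,"y":0,"z":0,"wx":0,"wy":0,"wz":0.04,"claw":0.98},{"x":0,"y":0,"z":0,"wx":0,"wy":0,"wz":0.08,"claw":0.98},{"x":0,"y":0,"z":0,"wx":0,"wy":0,"wz":0.08,"claw":0.98}]'>/dev/null; python3 st.py
python3 -m pendant '[{"x":0,"y":0,"z":0,"wx":0,"wy":0,"wz":0.04,"claw":0.98},{"x":0,"y":0,"z":0,"wx":0,"wy":0,"wz":0.08,"claw":0.98},{"x":0,"y":0,"z":0,"wx":0,"wy":0,"wz":0.08,"claw":0.98}]'>/dev/null; python3 st.py
python3 -m pendant '[{"x":0,"y":0,"z":0,"wx":0,"wy":0,"wz":0.04,"claw":0.98},{"x":0,"y":0,"z":0,"wx":0,"wy":0,"wz":0.08,"claw":0.98},{"x":0,"y":0,"z":0,"wx":0,"wy":0,"wz":0.08,"claw":0.98}]'>/dev/null; python3 st.py
```

```text
t 11.35 pos [0.563  0.3107 0.0693] yaw(y) 79.85 F tool [ 0.2 -2.2 -3.3] M tool [0.322 0.036 0.029] Mz world [-0.311  0.092 -0.029] w 13.7 40.00149428844452
t 11.65 pos [0.563  0.3107 0.0693] yaw(y) 75.27 F tool [ 0.3 -2.5 -3.9] M tool [ 0.358 -0.001  0.07 ] Mz world [-0.346  0.09  -0.07 ] w 14.1 40.00401556491852
t 11.95 pos [0.563  0.3107 0.0693] yaw(y) 70.7 F tool [-0.  -1.9 -4.8] M tool [0.387 0.019 0.02 ] Mz world [-0.359  0.145 -0.02 ] w 13.8 40.002731680870056
t 12.25 pos [0.563  0.3107 0.0693] yaw(y) 66.12 F tool [ 1.3 -2.4 -4.7] M tool [0.435 0.005 0.074] Mz world [-0.396  0.181 -0.075] w 13.8 40.00219523906708
```

```bash
python3 -m pendant '[{"x":0,"y":0,"z":0,"wx":0,"wy":0,"wz":0.05,"claw":0.98},{"x":0,"y":0,"z":0,"wx":0,"wy":0,"wz":0.05,"claw":0.98}]'>/dev/null; python3 st.py
python3 -m pendant '[{"x":0,"y":0,"z":0,"wx":0,"wy":0,"wz":0.05,"claw":0.98},{"x":0,"y":0,"z":0,"wx":0,"wy":0,"wz":0.05,"claw":0.98}]'>/dev/null; python3 st.py
python3 -m pendant '[{"x":0,"y":0,"z":0,"wx":0,"wy":0,"wz":0.05,"claw":0.98},{"x":0,"y":0,"z":0,"wx":0,"wy":0,"wz":0.05,"claw":0.98}]'>/dev/null; python3 st.py
python3 -m pendant '[{"x":0,"y":0,"z":0,"wx":0,"wy":0,"wz":0.05,"claw":0.98},{"x":0,"y":0,"z":0,"wx":0,"wy":0,"wz":0.05,"claw":0.98}]'>/dev/null; python3 st.py
python3 -m pendant '[{"x":0,"y":0,"z":0,"wx":0,"wy":0,"wz":0.05,"claw":0.98},{"x":0,"y":0,"z":0,"wx":0,"wy":0,"wz":0.05,"claw":0.98}]'>/dev/null; python3 st.py
```

```text
t 12.45 pos [0.563  0.3107 0.0693] yaw(y) 63.24 F tool [-0.5 -2.7 -5.1] M tool [ 0.399 -0.012  0.074] Mz world [-0.362  0.169 -0.074] w 14.1 40.00369727611542
t 12.65 pos [0.563  0.3107 0.0693] yaw(y) 60.37 F tool [-0.4 -1.5 -5.3] M tool [ 0.429 -0.024  0.12 ] Mz world [-0.385  0.192 -0.121] w 13.7 40.0082141160965
t 12.85 pos [0.563  0.3107 0.0693] yaw(y) 57.51 F tool [-0.8 -2.4 -5.8] M tool [ 0.451 -0.09   0.002] Mz world [-0.429  0.166 -0.002] w 13.6 40.00276565551758
t 13.05 pos [0.563  0.3107 0.0693] yaw(y) 54.65 F tool [ 0.2 -1.9 -5.3] M tool [ 0.396 -0.141  0.002] Mz world [-0.405  0.114 -0.002] w 13.9 40.0011545419693
t 13.25 pos [0.563  0.3107 0.0693] yaw(y) 51.77 F tool [ 0.4 -3.  -4.7] M tool [ 0.456 -0.203  0.055] Mz world [-0.484  0.122 -0.055] w 13.9 40.0058251619339
```

```bash
echo "print('   tau6',round(s['tau'][5],3),'Mz',round(m[2],3))" >> st.py
python3 -m pendant '[{"x":0,"y":0,"z":0,"wx":0,"wy":0,"wz":0.03,"claw":0.98},{"x":0,"y":0,"z":0,"wx":0,"wy":0,"wz":0.03,"claw":0.98}]'>/dev/null; python3 st.py
python3 -m pendant '[{"x":0,"y":0,"z":0,"wx":0,"wy":0,"wz":0.03,"claw":0.98},{"x":0,"y":0,"z":0,"wx":0,"wy":0,"wz":0.03,"claw":0.98}]'>/dev/null; python3 st.py
python3 -m pendant '[{"x":0,"y":0,"z":0,"wx":0,"wy":0,"wz":0.03,"claw":0.98},{"x":0,"y":0,"z":0,"wx":0,"wy":0,"wz":0.03,"claw":0.98}]'>/dev/null; python3 st.py
```

```text
t 13.45 pos [0.563  0.3107 0.0693] yaw(y) 50.09 F tool [-1.  -2.  -5.6] M tool [ 0.398 -0.211  0.038] Mz world [-0.441  0.094 -0.038] w 13.9 40.004008412361145
   tau6 0.19 Mz 0.038
t 13.65 pos [0.563  0.3107 0.0693] yaw(y) 48.37 F tool [-0.7 -2.2 -4.9] M tool [ 0.372 -0.219  0.026] Mz world [-0.423  0.083 -0.026] w 13.6 40.005757212638855
   tau6 0.171 Mz 0.026
t 13.85 pos [0.563  0.3107 0.0693] yaw(y) 46.64 F tool [-0.2 -1.  -5.1] M tool [ 0.379 -0.221  0.068] Mz world [-0.427  0.1   -0.068] w 13.8 40.01225531101227
   tau6 0.118 Mz 0.068
```

```bash
for i in 1; do :; done
python3 -m pendant '[{"x":0,"y":0,"z":0,"wx":0,"wy":0,"wz":0.03,"claw":0.98},{"x":0,"y":0,"z":0,"wx":0,"wy":0,"wz":0.03,"claw":0.98}]'>/dev/null; python3 st.py
python3 -m pendant '[{"x":0,"y":0,"z":0,"wx":0,"wy":0,"wz":0.03,"claw":0.98},{"x":0,"y":0,"z":0,"wx":0,"wy":0,"wz":0.03,"claw":0.98}]'>/dev/null; python3 st.py
python3 -m pendant '[{"x":0,"y":0,"z":0,"wx":0,"wy":0,"wz":0.03,"claw":0.98},{"x":0,"y":0,"z":0,"wx":0,"wy":0,"wz":0.03,"claw":0.98}]'>/dev/null; python3 st.py
```

```text
t 14.05 pos [0.563  0.3107 0.0693] yaw(y) 44.93 F tool [-1.3 -2.4 -5.5] M tool [ 0.435 -0.239  0.051] Mz world [-0.476  0.14  -0.052] w 13.6 40.008010268211365
   tau6 0.151 Mz 0.051
t 14.25 pos [0.563  0.3107 0.0693] yaw(y) 43.21 F tool [-1.3 -2.7 -5.2] M tool [ 0.48  -0.211  0.049] Mz world [-0.482  0.205 -0.049] w 13.7 40.00573754310608
   tau6 0.17 Mz 0.049
t 14.45 pos [0.563  0.3107 0.0693] yaw(y) 41.5 F tool [-0.9 -1.9 -4.3] M tool [ 0.423 -0.244  0.055] Mz world [-0.464  0.155 -0.055] w 13.6 40.00083804130554
   tau6 0.244 Mz 0.055
```

```bash
python3 -m pendant '[{"x":0,"y":0,"z":0,"wx":0,"wy":0,"wz":0.02,"claw":0.98},{"x":0,"y":0,"z":0,"wx":0,"wy":0,"wz":0.02,"claw":0.98}]'>/dev/null; python3 st.py
python3 -m pendant '[{"x":0,"y":0,"z":0,"wx":0,"wy":0,"wz":0.03,"claw":0.98},{"x":0,"y":0,"z":0,"wx":0,"wy":0,"wz":0.03,"claw":0.98}]'>/dev/null; python3 st.py
python3 -m pendant '[{"x":0,"y":0,"z":0,"wx":0,"wy":0,"wz":0.03,"claw":0.98},{"x":0,"y":0,"z":0,"wx":0,"wy":0,"wz":0.03,"claw":0.98}]'>/dev/null; python3 st.py
```

```text
t 14.65 pos [0.563  0.3107 0.0693] yaw(y) 40.38 F tool [-1.6 -1.6 -5.9] M tool [ 0.349 -0.204 -0.105] Mz world [-0.381  0.134  0.105] w 14.1 40.000877380371094
   tau6 0.227 Mz -0.105
t 14.85 pos [0.563  0.3107 0.0693] yaw(y) 38.64 F tool [-0.8 -1.9 -5.5] M tool [ 0.407 -0.229 -0.048] Mz world [-0.433  0.175  0.048] w 13.7 40.00035345554352
   tau6 0.27 Mz -0.048
t 15.05 pos [0.563  0.3107 0.0693] yaw(y) 36.92 F tool [-0.5 -2.8 -4.5] M tool [ 0.37  -0.285 -0.013] Mz world [-0.45   0.125  0.013] w 13.7 40.000483989715576
   tau6 0.259 Mz -0.013
```

```bash
python3 -m pendant '[{"x":0,"y":0,"z":0,"wx":0,"wy":0,"wz":0.02,"claw":0.98},{"x":0,"y":0,"z":0,"wx":0,"wy":0,"wz":0.02,"claw":0.98}]'>/dev/null; python3 st.py
python3 -m pendant '[{"x":0,"y":0,"z":0,"wx":0,"wy":0,"wz":0.02,"claw":0.98},{"x":0,"y":0,"z":0,"wx":0,"wy":0,"wz":0.02,"claw":0.98}]'>/dev/null; python3 st.py
python3 -m pendant '[{"x":0,"y":0,"z":0,"wx":0,"wy":0,"wz":0.02,"claw":0.98},{"x":0,"y":0,"z":0,"wx":0,"wy":0,"wz":0.02,"claw":0.98}]'>/dev/null; python3 st.py
```

```text
t 15.25 pos [0.563  0.3107 0.0693] yaw(y) 35.8 F tool [-1.1 -1.5 -5. ] M tool [ 0.372 -0.254 -0.003] Mz world [-0.424  0.153  0.003] w 13.8 40.00089168548584
   tau6 0.222 Mz -0.003
t 15.45 pos [0.563  0.3106 0.0693] yaw(y) 34.64 F tool [-0.9 -1.7 -4.6] M tool [ 0.38  -0.268 -0.046] Mz world [-0.436  0.16   0.046] w 13.5 40.001546144485474
   tau6 0.239 Mz -0.046
t 15.65 pos [0.563  0.3107 0.0693] yaw(y) 33.5 F tool [-1.5 -2.8 -5.6] M tool [ 0.414 -0.326 -0.093] Mz world [-0.5    0.165  0.093] w 13.6 40.00093996524811
   tau6 0.223 Mz -0.093
```

```bash
python3 -m pendant '[{"x":0,"y":0,"z":0,"wx":0,"wy":0,"wz":0.02,"claw":0.98},{"x":0,"y":0,"z":0,"wx":0,"wy":0,"wz":0.02,"claw":0.98}]'>/dev/null; python3 st.py
python3 -m pendant '[{"x":0,"y":0,"z":0,"wx":0,"wy":0,"wz":0.02,"claw":0.98},{"x":0,"y":0,"z":0,"wx":0,"wy":0,"wz":0.02,"claw":0.98}]'>/dev/null; python3 st.py
python3 -m pendant '[{"x":0,"y":0,"z":0,"wx":0,"wy":0,"wz":0.02,"claw":0.98},{"x":0,"y":0,"z":0,"wx":0,"wy":0,"wz":0.02,"claw":0.98}]'>/dev/null; python3 st.py
```

```text
t 15.85 pos [0.563  0.3107 0.0693] yaw(y) 32.35 F tool [-1.  -2.4 -5. ] M tool [ 0.347 -0.31  -0.044] Mz world [-0.448  0.127  0.044] w 13.7 40.0015264749527
   tau6 0.239 Mz -0.044
t 16.05 pos [0.563  0.3107 0.0693] yaw(y) 31.21 F tool [-1.2 -1.4 -4.7] M tool [ 0.407 -0.315 -0.042] Mz world [-0.481  0.185  0.042] w 13.8 40.00108301639557
   tau6 0.224 Mz -0.042
t 16.25 pos [0.563  0.3107 0.0693] yaw(y) 30.07 F tool [-1.6 -1.3 -5.3] M tool [ 0.374 -0.277 -0.136] Mz world [-0.427  0.185  0.136] w 13.7 40.00158905982971
   tau6 0.241 Mz -0.136
```

```bash
python3 -m pendant '[{"x":0,"y":0,"z":0,"wx":0,"wy":0,"wz":0,"claw":0.98}]'>/dev/null; python3 st.py
python3 -m pendant '[{"x":0,"y":0,"z":0,"wx":0,"wy":0,"wz":0.02,"claw":0.98},{"x":0,"y":0,"z":0,"wx":0,"wy":0,"wz":0.02,"claw":0.98}]'>/dev/null; python3 st.py
python3 -m pendant '[{"x":0,"y":0,"z":0,"wx":0,"wy":0,"wz":0,"claw":0.98}]'>/dev/null; python3 st.py
```

```text
t 16.35 pos [0.563  0.3106 0.0693] yaw(y) 30.08 F tool [-1.3 -1.3 -4.7] M tool [ 0.373 -0.314 -0.036] Mz world [-0.459  0.166  0.036] w 13.6 40.0006502866745
   tau6 0.063 Mz -0.036
t 16.55 pos [0.563  0.3106 0.0693] yaw(y) 28.93 F tool [-2.1 -2.1 -4.7] M tool [ 0.325 -0.31  -0.175] Mz world [-0.429  0.135  0.175] w 13.9 40.01249849796295
   tau6 0.347 Mz -0.175
t 16.65 pos [0.563  0.3107 0.0693] yaw(y) 28.96 F tool [-1.4 -1.1 -5.4] M tool [ 0.352 -0.304 -0.159] Mz world [-0.437  0.161  0.158] w 13.7 40.00966429710388
   tau6 0.166 Mz -0.159
```

```bash
python3 -m pendant '[{"x":0,"y":0,"z":0,"wx":0,"wy":0,"wz":0.015,"claw":0.98},{"x":0,"y":0,"z":0,"wx":0,"wy":0,"wz":0.015,"claw":0.98}]'>/dev/null; python3 st.py
python3 -m pendant '[{"x":0,"y":0,"z":0,"wx":0,"wy":0,"wz":0,"claw":0.98}]'>/dev/null; python3 st.py
```

```text
t 16.85 pos [0.563  0.3107 0.0693] yaw(y) 28.1 F tool [-0.9 -1.5 -4.6] M tool [ 0.357 -0.245 -0.34 ] Mz world [-0.384  0.199  0.34 ] w 13.7 40.04096567630768
   tau6 0.434 Mz -0.34
t 16.95 pos [0.563  0.3107 0.0693] yaw(y) 28.11 F tool [-0.5 -1.2 -6.3] M tool [ 0.353 -0.347 -0.347] Mz world [-0.473  0.148  0.347] w 13.8 40.036829710006714
   tau6 0.297 Mz -0.347
```

```bash
python3 -m pendant '[{"x":0,"y":0,"z":0,"wx":0,"wy":0,"wz":0.013,"claw":0.98},{"x":0,"y":0,"z":0,"wx":0,"wy":0,"wz":0.013,"claw":0.98}]'>/dev/null; python3 st.py
python3 -m pendant '[{"x":0,"y":0,"z":0,"wx":0,"wy":0,"wz":0,"claw":0.98}]'>/dev/null; python3 st.py
python3 -m pendant '[{"x":0,"y":0,"z":0,"wx":0,"wy":0,"wz":0,"claw":0.98}]'>/dev/null; python3 st.py
```

```text
t 17.15 pos [0.563  0.3107 0.0693] yaw(y) 27.37 F tool [-1.5 -2.4 -4.8] M tool [ 0.339 -0.224 -0.413] Mz world [-0.355  0.198  0.412] w 13.8 40.08494853973389
   tau6 0.534 Mz -0.413
t 17.25 pos [0.563  0.3107 0.0693] yaw(y) 27.38 F tool [-2.1 -2.7 -4.7] M tool [ 0.34  -0.253 -0.393] Mz world [-0.381  0.186  0.393] w 14.0 40.08003294467926
   tau6 0.418 Mz -0.393
t 17.35 pos [0.563  0.3107 0.0693] yaw(y) 27.38 F tool [-1.  -1.4 -5. ] M tool [ 0.322 -0.222 -0.42 ] Mz world [-0.346  0.184  0.42 ] w 13.6 40.079925656318665
   tau6 0.411 Mz -0.42
```

```bash
python3 -m pendant '[{"x":0,"y":0,"z":0,"wx":0,"wy":0,"wz":0.007,"claw":0.98},{"x":0,"y":0,"z":0,"wx":0,"wy":0,"wz":0.007,"claw":0.98}]'>/dev/null; python3 st.py
python3 -m pendant '[{"x":0,"y":0,"z":0,"wx":0,"wy":0,"wz":0.007,"claw":0.98},{"x":0,"y":0,"z":0,"wx":0,"wy":0,"wz":0,"claw":0.98}]'>/dev/null; python3 st.py
```

```text
t 17.55 pos [0.563  0.3107 0.0693] yaw(y) 26.98 F tool [-1.6 -1.9 -5.1] M tool [ 0.361 -0.262 -0.452] Mz world [-0.397  0.203  0.452] w 14.1 40.123706459999084
   tau6 0.545 Mz -0.452
t 17.75 pos [0.563  0.3107 0.0693] yaw(y) 26.99 F tool [-1.7 -2.  -4.7] M tool [ 0.298 -0.237 -0.433] Mz world [-0.347  0.158  0.433] w 14.1 40.0771826505661
   tau6 0.614 Mz -0.433
```

```bash
python3 -m pendant '[{"x":0,"y":0,"z":0,"wx":0,"wy":0,"wz":-0.02,"claw":0.98},{"x":0,"y":0,"z":0,"wx":0,"wy":0,"wz":-0.04,"claw":0.98},{"x":0,"y":0,"z":0,"wx":0,"wy":0,"wz":-0.04,"claw":0.98},{"x":0,"y":0,"z":0,"wx":0,"wy":0,"wz":-0.04,"claw":0.7},{"x":0,"y":0,"z":0,"wx":0,"wy":0,"wz":-0.04,"claw":0.6},{"x":0,"y":0,"z":0,"wx":0,"wy":0,"wz":-0.04,"claw":0.6},{"x":0,"y":0,"z":-2,"wx":0,"wy":0,"wz":-0.04,"claw":0.6},{"x":0,"y":0,"z":-6,"wx":0,"wy":0,"wz":-0.04,"claw":0.6},{"x":0,"y":0,"z":-10,"wx":0,"wy":0,"wz":-0.04,"claw":0.6},{"x":0,"y":0,"z":-12,"wx":0,"wy":0,"wz":-0.04,"claw":0.6}]'
python3 -c "
from h import *
go(.43,.3,.25,27)"
```

```text
time_s: 18.75
tcp_pos: [0.564, 0.3113, 0.1928]
tcp_rot: [[-0.486, 0.874, 0.005], [0.874, 0.486, 0.002], [-0.0, 0.005, -1.0]]
ft_force: [0.6, -0.6, 0.8]
width: 0.398
grip_force: 0.0
cm [  5.53 -12.23  -5.79] rv [0.005 0.    0.037] | pos [0.564  0.3113 0.1928] t 18.75
```

```bash
python3 -m pendant '[{"x":2,"y":-4,"z":-3,"wx":0,"wy":0,"wz":0,"claw":0.6},{"x":4,"y":-8,"z":-6,"wx":0,"wy":0,"wz":0,"claw":0.6},{"x":4.5,"y":-12,"z":-6,"wx":0,"wy":0,"wz":0,"claw":0.6},{"x":5,"y":-16,"z":-6,"wx":0,"wy":0,"wz":0,"claw":0.6},{"x":5,"y":-18,"z":-6,"wx":0,"wy":0,"wz":0,"claw":0.6},{"x":5,"y":-18,"z":-6,"wx":0,"wy":0,"wz":0,"claw":0.6},{"x":5,"y":-18,"z":-6,"wx":0,"wy":0,"wz":0,"claw":0.6}]' | head -2
python3 - <<'E'
from h import *
d=cap('top','t6.png');c=cv2.resize(d['image'][150:250,225:375],None,fx=5,fy=5,interpolation=cv2.INTER_CUBIC)
cv2.imwrite('pics/c6.png',c[...,::-1])
w=cloud(d);a=np.radians(14);X=np.array([np.cos(a),np.sin(a)]);Y=np.array([-X[1],X[0]]);O=np.array([.5622,.3112])+.065*Y
lx=(w[...,:2]-O)@X;ly=(w[...,:2]-O)@Y;z=w[...,2];hs=cv2.cvtColor(d['image'],cv2.COLOR_RGB2HSV)
m=(abs(lx)<.022)&(ly>-.015)&(ly<.1)&(z>.012)&(hs[...,1]>90)
print(m.sum(),cv2.minAreaRect((np.c_[lx[m],ly[m]]*1000).astype(np.float32)),np.round(np.percentile(ly[m],[1,99]),4))
for b in np.arange(0,.09,.01):
  s=m&(ly>=b)&(ly<b+.01);print(round(b,2),np.round(np.median(z[s]),4) if s.any() else '',end=' ')
m=(abs(lx)<.04)&(ly<-.03)&(ly>-.1)&(z>.07)&(z<.09);print('knob',cv2.minAreaRect((w[m][:,:2]*1000).astype(np.float32)))
E
```

```text
time_s: 19.45
tcp_pos: [0.3819, 0.2673, 0.2495]
447 ((0.5542211532592773, 45.69160842895508), (32.788330078125, 90.1806640625), 0.4216555058956146) [0.0012 0.0902]
0.0 0.033 0.01 0.0328 0.02 0.0327 0.03 0.0252 0.04 0.0253 0.05 0.0251 0.06 0.0174 0.07 0.0176 0.08 0.0174 knob ((562.6671752929688, 311.7798156738281), (14.639456748962402, 46.09147644042969), 33.02092361450195)
```

View pics/c6.png

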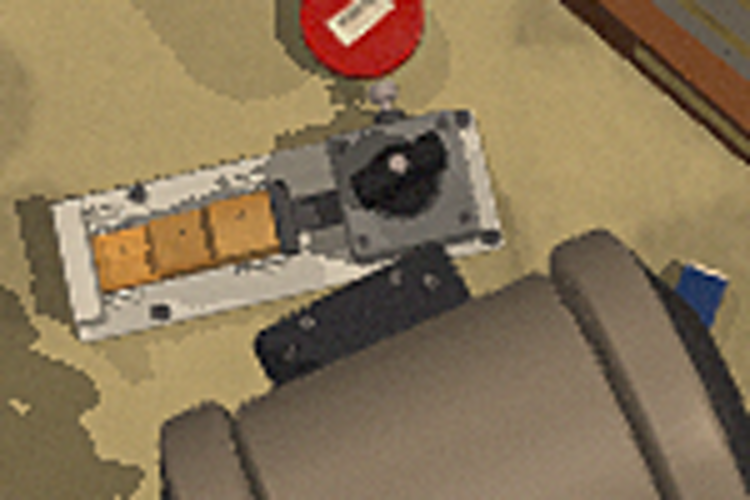

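The picture shows the block flat against the stop at (185,240) in the crop, with the jaw touching its tall end at (285,215), and the knob turned to about −60°. I'll compare the pin's button before and after to check it has dropped.

Run:
```python
from h import *
a=np.radians(14);X=np.array([np.cos(a),np.sin(a)]);Y=np.array([-X[1],X[0]]);O=np.array([.5622,.3112])+.065*Y
for f in('top1','t6'):
    d=dict(np.load(f'pics/{f}.png.npz'));w=cloud(d);lx=(w[...,:2]-O)@X;ly=(w[...,:2]-O)@Y;z=w[...,2]
    m=(lx>.033)&(lx<.065)&(abs(ly+.065)<.009)&(z>.012)&(z<.036)
    b=m&(z>.027);print(f,m.sum(),np.round(np.sort(lx[m])[-4:],4),'button',b.sum(),np.round([lx[b].mean(),lx[b].min(),lx[b].max()],4))
```

```text
top1 56 [0.0644 0.0644 0.0645 0.0649] button 25 [0.0471 0.0346 0.0571]
t6 57 [0.064  0.0642 0.0643 0.0649] button 26 [0.0438 0.0336 0.0534]
```

Before, the button's outer face was at 57.1 mm; it's now at 53.4 mm, which matches a fully seated pin (45.5 + 8 mm).

```bash
python3 -c "
from plant import finish_job
print(finish_job())"
```

```text
the job is handed in; nothing more can be done
None
```

I set the wooden block flat in the nest and locked it: the pin is fully in its notch, and the knob was brought up to its stop at about 0.4 N m above slack. The gripper has let go, nothing else was moved as far as I could see, and the job was handed in after about 20 s of robot time.

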